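# Charge the drop hopper and dump it with the pedal

## Robot

A 6-joint arm with a two-finger parallel gripper is mounted at the origin on a cart in front of the work surface, level with it; the furniture and walls round the work are solid. World frame = base frame: x ahead of the robot, y to its left, z up, the work surface at z = 0. Lengths are in m, angles in rad, forces in N, time in s.
With the tool pointing down it reaches from about 0.4 to 0.825 m from the base axis. Payload 7 kg.
Tool frame: the origin (TCP) lies at the centre of the arm's flange, where the gripper is bolted on; the fingertips stand 178 mm ahead of it and the grasp point (between the pads) lies 159 mm ahead of it; z points along the fingers, y is the direction in which the jaws open and shut (so a half turn about z gives the same grasp; the last joint's range is limited). The gripper opens to 88 mm and grips with 3 to 60 N. Pads are 19 mm wide; open, the fingers measure 130 mm over their backs; the gripper's body (78 mm by 193 mm) begins 47 mm behind the grasp point.
Start: joints at [-0.837, 0.359, 0.012, 0, -1.224, -0.288], TCP at [0.291, -0.609, 0.405] pointing down, gripper open.
Joint ranges: [-3.07, 3.07], [-1.43, 2.12], [-1.02, 1.25], [-3.03, 1.67], [-3.05, -0], [-3.03, 3.03]. Speed limits (rad/s): [2.39, 2.39, 3.01, 3.14, 3.14, 3.14].

## Interface

Orientations are given as [roll, pitch, yaw] about the fixed x, y, z axes, in that order (R = Rz(yaw) Ry(pitch) Rx(roll)).
In Python, from station import * gives the robot as it stands.
- The arm moves only by the tool send_rows, never from a script. Its argument "motion" is a list of rows, each an object with "offset": the shift along the tool's x, y, z in cm, a list of three; "turn": the turn about the tool's z in degrees. In form: [{"offset": [x, y, z], "turn": turn}, ...]. A call has 1 to 8 rows; each row is the pose to reach, as a shift and turn from the pose commanded when the call began, along the tool's axes at that moment; what a row does not reach only later rows make up. A row lasts 1/10 s, in which the tool goes at most 50 mm and 8.59 degrees, less where a joint would pass 70% of its speed; a pose out of reach is approached as far as the arm can. A call with a gripper value outside its range is refused whole. "hand" is the opening, from -1 (shut) to 1 (fully open), set as the call begins (left out, the last holds). The fingers move at their own pace and stop on an object; "squeeze" is the grip in N (left out, the last holds). Time passes only in rows, so rows that repeat a pose let the fingers close. It gives the time, the measured TCP pose, the force and the opening at its end, in the units of the state.
- get_state(): the state, without advancing time (a new reading comes with each control period).
- grab_frame(name): name is "side" or "top" or "wrist"; returns a dict with "frame" (420x560x3 uint8, blue, green, red), "range_z" (420x560 float32, m along the optical axis (not along the pixel's ray), 0 where there is no reading), "vertical_fov" (degrees; the focal length in pixels is half the picture's height over the tangent of half this angle, whatever the lens; pixels are square), "cx", "cy" (the principal point, pixels), "cam_to_world" (4x4, takes a point from camera to world coordinates). Camera axes: x right, y up, looking along -z (the intrinsics and any distortion apply to the point x, -y, -z); pixel columns grow to the right and rows downward; lengths in m; the calibration is good to about 2 mm. A picture is of the moment at which its call begins.
- job_done(): hands the job in, once; it reports no verdict.
The state is a dict: "t": time; "q": joint angles; "qd": joint speeds; "joint_efforts": joint torques, N m; "eef_pos": TCP position; "ee_rot": TCP orientation; "force": force on the tool from outside, world axes, zero at the start; "moment": the same for the moment, N m; "width": finger opening in m.
Only numpy, scipy, OpenCV 4.12 (cv2) and the standard library are available. Lean on these libraries where they do the work, as an engineer would, in place of code of your own. Each camera call takes 0.05 s, during which the arm holds its last target. There are 200 camera calls.

## Task

Pour all six black caps from the metal cup into the hopper's well, and stand the empty cup upright on the bench. Then press the hopper's pedal down until it bears firmly on its hard stop, without leaning on it hard, hold it there for a second, and let it spring back up, so that all six caps end up in the green bin under the well. Leave the other things on the bench where they are.

Things in the scene. Friction and masses are not known exactly. Their poses are not given: they have to be found in the camera images.
- hopper: Drop hopper fixed on the bench. Base plate 150 x 180 x 10 mm with a 64 mm wide tongue out to x = -230 mm under the pedal; on four 10 mm posts (x = +-69, y = +-52, up to z = 152 mm) stands a square open-topped sheet-metal well, its rim 182 mm above the bench. The green bin stands under it. Origin: on the bench under the well's centre; z up, -x points to the pedal.
- well (a point): Centre of the well's floor, 120 mm above the bench, axes as the hopper's. The well is 92 x 92 mm inside, walls 3 mm, rim 62 mm above this point, open on top; its +-x walls run down to the bin. Its floor is two trap leaves, shut while the pedal is up, that swing down as it is pressed and let the contents drop into the bin.
- pad (a point): Middle of the top of the pedal's ribbed rubber tread (52 mm along x, 56 mm across, on a steel lever). Pedal up: 94 mm above the bench, 190 mm from the well's centre on the hopper's -x side, axes as the hopper's; moves and turns with the pedal. The tread then slopes, rising 0.17 rad towards its free -x end. Clear above; the well is 135 mm away.
- pedal (a joint): Pedal angle, rad: 0 up, grows as the tread is pressed; springs back by itself. Hinge along the hopper's y, 66 mm above the bench, 105 mm from the tread's middle. 4 N starts it, up to 10 N deep down; then a hard stop, set differently each time, somewhere at 0.2 to 0.42 rad (tread 20 to 44 mm down): force climbs steeply. Hold it there with 14 to 35 N on the tread; over 60 N is forcing it.
- cup: Loose sheet-metal pouring cup, 120 g, holding the six caps. Box part 64 (x) x 52 (y) x 45 mm high, 3 mm walls; at +x, instead of a wall, a 52 mm wide spout rises at 14 degrees, its lip 69 mm ahead of the origin and 12 mm above the underside. Origin: centre of the box part's underside, z up, x to the spout. Grip it across its 52 mm width. Tipped spout down 65 to 70 degrees it empties.
- bin: Green picking bin 170 (x) x 125 (y) x 70 mm, loose on the hopper's base plate under the well, its length across the hopper, part filled with small white pieces to 24 mm; origin: centre of its underside, z up. Inside about 150 x 108 mm.
- cap_0: One of six equal black plastic end caps, a short cylinder 15 mm across and 13 mm high, 12 g, in the cup at the start. Origin: centre of the end that starts underneath.
- cap_1: One of six equal black plastic end caps, a short cylinder 15 mm across and 13 mm high, 12 g, in the cup at the start. Origin: centre of the end that starts underneath.
- cap_2: One of six equal black plastic end caps, a short cylinder 15 mm across and 13 mm high, 12 g, in the cup at the start. Origin: centre of the end that starts underneath.
- cap_3: One of six equal black plastic end caps, a short cylinder 15 mm across and 13 mm high, 12 g, in the cup at the start. Origin: centre of the end that starts underneath.
- cap_4: One of six equal black plastic end caps, a short cylinder 15 mm across and 13 mm high, 12 g, in the cup at the start. Origin: centre of the end that starts underneath.
- cap_5: One of six equal black plastic end caps, a short cylinder 15 mm across and 13 mm high, 12 g, in the cup at the start. Origin: centre of the end that starts underneath.
- spool: Bystander: thread spool 60 mm across, 36 mm high. Origin: centre of its underside.
- flux_pot: Bystander: screw pot 55 mm across, 36 mm high. Origin: centre of its underside.
- setting_block: Bystander: grey metal block 32 x 50 x 22 mm. Origin: centre of its underside.
- cutters: Bystander: side cutters 152 x 56 x 12 mm, lying flat. Origin: centre of its underside.
- driver: Bystander: screwdriver 177 x 24 x 23 mm, lying. Origin: centre of its underside.
Mind the look-alikes: they are no part of the job. There is more than one size of the cup; the job needs the larger.

How it is judged:
On the way, in this order (a step that is already met when the one before it is completed fails the run):
1. all six caps lie in the well (x of cap_0 in the frame of well between -0.046 and 0.046 m and y of cap_0 in the frame of well between -0.046 and 0.046 m and z of cap_0 in the frame of well between -0.01 and 0.055 m and x of cap_1 in the frame of well between -0.046 and 0.046 m and y of cap_1 in the frame of well between -0.046 and 0.046 m and z of cap_1 in the frame of well between -0.01 and 0.055 m and x of cap_2 in the frame of well between -0.046 and 0.046 m and y of cap_2 in the frame of well between -0.046 and 0.046 m and z of cap_2 in the frame of well between -0.01 and 0.055 m and x of cap_3 in the frame of well between -0.046 and 0.046 m and y of cap_3 in the frame of well between -0.046 and 0.046 m and z of cap_3 in the frame of well between -0.01 and 0.055 m and x of cap_4 in the frame of well between -0.046 and 0.046 m and y of cap_4 in the frame of well between -0.046 and 0.046 m and z of cap_4 in the frame of well between -0.01 and 0.055 m and x of cap_5 in the frame of well between -0.046 and 0.046 m and y of cap_5 in the frame of well between -0.046 and 0.046 m and z of cap_5 in the frame of well between -0.01 and 0.055 m), for 0.2 s.
2. the cup stands upright on the bench, let go (angle between cup's own z axis and vertical below 0.1 rad and height (world z) of cup below 0.008 m and contact force between the fingers and cup below 0.1 N), for 0.2 s.
3. the pedal is held still on its stop, with 14 to 35 N on the tread (value of joint pedal above 0.15 rad and velocity of joint pedal between -0.06 and 0.06 rad/s and contact force between anything else and pedal_c3 between 14 and 35 N), for 0.5 s.
At the end, for the whole second after the job is handed in: All six caps lie at rest inside the green bin, which still stands under the well (its centre within 40 mm of the hopper's, upright); the pedal is back up (under 0.03 rad); the cup stands upright on the bench (tilt under 0.1 rad), at rest (x of cap_0 in the frame of bin between -0.079 and 0.079 m and y of cap_0 in the frame of bin between -0.056 and 0.056 m and z of cap_0 in the frame of bin between 0.01 and 0.06 m and linear speed of each of cap_0, cap_1, cap_2, cap_3, cap_4, cap_5 below 0.05 m/s and x of cap_1 in the frame of bin between -0.079 and 0.079 m and y of cap_1 in the frame of bin between -0.056 and 0.056 m and z of cap_1 in the frame of bin between 0.01 and 0.06 m and x of cap_2 in the frame of bin between -0.079 and 0.079 m and y of cap_2 in the frame of bin between -0.056 and 0.056 m and z of cap_2 in the frame of bin between 0.01 and 0.06 m and x of cap_3 in the frame of bin between -0.079 and 0.079 m and y of cap_3 in the frame of bin between -0.056 and 0.056 m and z of cap_3 in the frame of bin between 0.01 and 0.06 m and x of cap_4 in the frame of bin between -0.079 and 0.079 m and y of cap_4 in the frame of bin between -0.056 and 0.056 m and z of cap_4 in the frame of bin between 0.01 and 0.06 m and x of cap_5 in the frame of bin between -0.079 and 0.079 m and y of cap_5 in the frame of bin between -0.056 and 0.056 m and z of cap_5 in the frame of bin between 0.01 and 0.06 m and value of joint pedal below 0.03 rad and angle between cup's own z axis and vertical below 0.1 rad and height (world z) of cup below 0.008 m and linear speed of cup below 0.03 m/s and angle between bin's own z axis and vertical below 0.12 rad and horizontal distance between bin and hopper below 0.04 m); the robot touches nothing.
It fails at once if a bystander (spool, pot, block, cutters or screwdriver) is shifted by more than 30 mm (distance of any of spool, flux_pot, setting_block, cutters, driver from where it was at the start of the episode above 0.03 m).
It fails at once if the pedal is forced: more than 60 N on the tread (contact force between anything else and pedal_c3 above 60 N).
It also fails if it takes over 72 s, if anything falls off the work surface, if the arm or the gripper's body presses on something with over 40 N, if the wrist force passes 120 N, or if a joint passes its speed limit or range.

## Working session

There is one attempt and no reset: what is moved stays moved. The work goes in short steps, Python scripts to look and compute and a tool call to move; the robot and the scene stay as the last step left them, time stands still between calls to the robot, and variables do not carry over. Pictures are saved under pics/ and viewed, about 8 in all and at most 12, crops included, and the job is handed in when it is done.

Besides the shell and the picture viewer there is one more tool, called after "Request:" as name([rows], argument=value, ...), one row to a line, values as JSON. send_rows: Moves the arm, as the interface text tells. Its arguments: {"type":"object","properties":{"motion":{"type":"array"},"hand":{"type":"number"},"squeeze":{"type":"number"}},"required":["motion"]}

```bash
mkdir -p pics; cat > h.py <<'E'
from station import *
import numpy as np, cv2, pickle
def snap(n, f):
    d=grab_frame(n); cv2.imwrite(f'pics/{f}.png',d['frame']); pickle.dump(d,open(f'pics/{f}.pkl','wb')); return d
def load(f): return pickle.load(open(f'pics/{f}.pkl','rb'))
def w(d,u,v,r=1):
    z=d['range_z'][v-r:v+r+1,u-r:u+r+1]; z=z[z>0]; z=np.median(z) if len(z) else np.nan
    f=210/np.tan(np.radians(d['vertical_fov'])/2)
    return (d['cam_to_world']@[(u-d['cx'])*z/f,-(v-d['cy'])*z/f,-z,1])[:3]
def cloud(d):
    z=d['range_z']; f=210/np.tan(np.radians(d['vertical_fov'])/2)
    v,u=np.mgrid[:420,:560]
    p=np.stack([(u-d['cx'])*z/f,-(v-d['cy'])*z/f,-z,np.ones_like(z)],-1)@d['cam_to_world'].T
    p[z<=0]=np.nan
    return p[...,:3]
E
python3 - <<'E'
from h import *
np.set_printoptions(precision=4,suppress=True)
for n in ['top','side']:
    d=snap(n,n+'0'); print(n,d['vertical_fov'],d['cx'],d['cy'],[k for k in d]); print(d['cam_to_world'])
print(get_state())
a=cv2.imread('pics/top0.png');b=cv2.imread('pics/side0.png')
E
```

```text
top 55.39271675967931 282.12106908422027 211.8176035409964 ['frame', 'range_z', 'vertical_fov', 'cx', 'cy', 'cam_to_world']
[[-0.0029  0.9987 -0.0517  0.4384]
 [-0.9999 -0.0034 -0.0096 -0.006 ]
 [-0.0098  0.0517  0.9986  1.3213]
 [ 0.      0.      0.      1.    ]]
side 51.67034525697587 281.38792182114895 213.84422850780192 ['frame', 'range_z', 'vertical_fov', 'cx', 'cy', 'cam_to_world']
[[ 0.9996 -0.0281  0.0022  0.512 ]
 [ 0.0138  0.4211 -0.9069 -1.0651]
 [ 0.0246  0.9066  0.4213  0.6021]
 [ 0.      0.      0.      1.    ]]
{'t': 0.1, 'q': array([-0.8369,  0.3593,  0.0112, -0.0003, -1.2241, -0.2881]), 'qd': array([-0.0012, -0.0006,  0.003 ,  0.0018, -0.0007, -0.0007]), 'joint_efforts': array([ -0.0025, -58.4161,  29.3756,   7.0156,   0.0102,  -0.0001]), 'eef_pos': array([ 0.291 , -0.6089,  0.4038]), 'ee_rot': array([ 3.1401, -0.0001, -2.6959]), 'force': array([ 0.1463, -0.0787, -0.2979]), 'moment': array([-0.0183, -0.0042, -0.0307]), 'width': 0.08744895533026788}
```

View pics/top0.png

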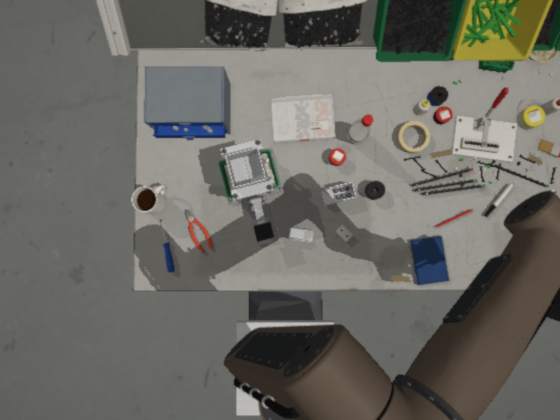

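View pics/side0.png

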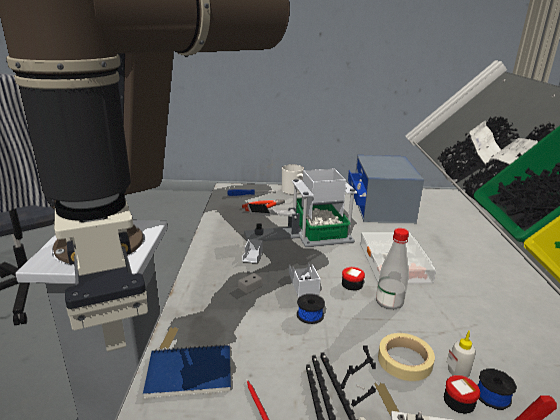

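Top view: hopper well at (247,170), with the black tread at (263,232). There are two cup candidates, A at (341,191) with dark contents and B at (301,235). Next is an enlarged crop of both, with their sizes measured.

```bash
python3 - <<'E'
from h import *
np.set_printoptions(precision=4,suppress=True)
d=load('top0'); c=d['frame'][130:260,210:400]
cv2.imwrite('pics/crop0.png',cv2.resize(c,None,fx=4.2,fy=4.2,interpolation=cv2.INTER_CUBIC))
P=cloud(d)
z=P[...,2]
for nm,(u0,u1,v0,v1),(lo,hi) in [('cupA',(322,360,176,206),(.03,.06)),('cupB',(286,318,224,246),(.02,.06)),('rim',(210,285,130,215),(.172,.195)),('tread',(248,280,218,246),(.07,.115))]:
    q=P[v0:v1,u0:u1].reshape(-1,3); m=(q[:,2]>lo)&(q[:,2]<hi); q=q[m]
    r=cv2.minAreaRect(q[:,:2].astype(np.float32)*1000)
    print(nm,m.sum(),r,np.percentile(q[:,2],[5,50,95]), q.mean(0))
    print(cv2.boxPoints(r))
print('bench',w(d,320,220),w(d,200,180))
E
```

```text
cupA 74 ((567.7407836914062, -182.27304077148438), (51.97102737426758, 88.25497436523438), 12.989298820495605) [0.0319 0.0426 0.0469] [ 0.5729 -0.2019  0.0411]
[[ 532.5016 -145.1154]
 [ 552.3387 -231.1121]
 [ 602.9799 -219.4306]
 [ 583.1429 -133.4339]]
cupB 33 ((433.9064025878906, -51.68735885620117), (69.01431274414062, 38.99662399291992), 81.85711669921875) [0.0216 0.0329 0.039 ] [ 0.4348 -0.0402  0.0318]
[[409.717  -83.0848]
 [448.3205 -88.6084]
 [458.0958 -20.2899]
 [419.4923 -14.7663]]
rim 176 ((627.7080078125, 110.04881286621094), (98.72718811035156, 98.1247787475586), 14.319733619689941) [0.1736 0.1794 0.1828] [0.6278 0.1112 0.1791]
[[567.7433 145.3776]
 [592.0129  50.3015]
 [687.6727  74.72  ]
 [663.4031 169.7961]]
tread 392 ((451.1620178222656, 64.76304626464844), (72.92948150634766, 60.16618728637695), 14.650613784790039) [0.0805 0.092  0.0988] [0.4462 0.0632 0.0913]
[[408.2741  84.6452]
 [423.4916  26.4353]
 [494.0499  44.8809]
 [478.8324 103.0908]]
bench [ 0.4795 -0.1184 -0.0019] [ 0.6141  0.2802 -0.0022]
```

View pics/crop0.png

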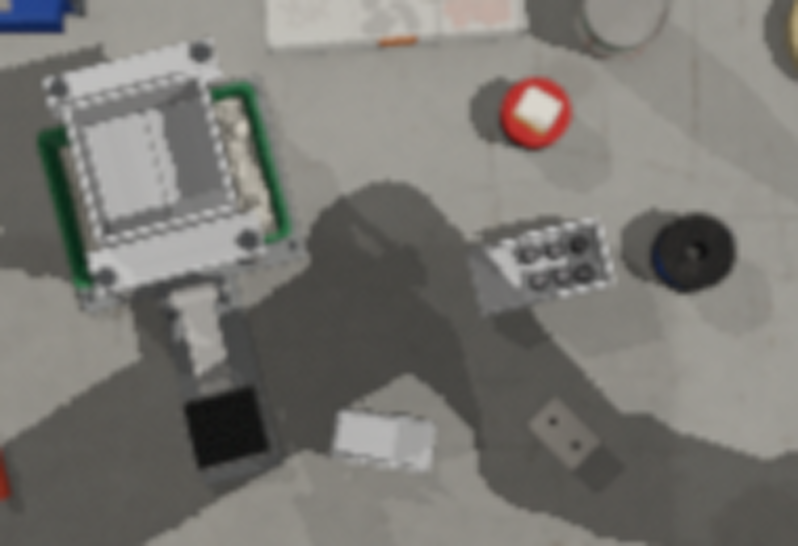

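Cup A at (341,191) is the larger one. It measures 52 mm across and about 100 mm overall, and it holds six caps with its spout towards world +y. B at (301,235) is about 39 mm across and empty, so it is the look-alike. The tool can only turn about its own vertical axis, so the tilt has to come from letting the cup pivot between the pads under a light squeeze. First I'll move above cup A for a wrist view.

Request:
send_rows([
  {"offset": [-43, 26, 0], "turn": 102},
  {"offset": [-43, 26, 0], "turn": 102},
  {"offset": [-43, 26, 0], "turn": 102},
  {"offset": [-43, 26, 0], "turn": 102},
  {"offset": [-43, 26, 0], "turn": 102},
  {"offset": [-43, 26, 0], "turn": 102},
  {"offset": [-43, 26, 0], "turn": 102},
  {"offset": [-43, 26, 0], "turn": 102},
], hand=1)

```text
t: 0.9
eef_pos: [0.4976, -0.2947, 0.4045]
ee_rot: [-3.142, -0.0, 2.459]
force: [0.3, -0.7, 0.4]
width: 0.0877
```

Request:
send_rows([
  {"offset": [1, 12.5, 0], "turn": 38},
  {"offset": [1, 12.5, 0], "turn": 38},
  {"offset": [1, 12.5, 0], "turn": 38},
  {"offset": [1, 12.5, 0], "turn": 38},
  {"offset": [1, 12.5, 0], "turn": 38},
  {"offset": [1, 12.5, 0], "turn": 38},
  {"offset": [1, 12.5, 0], "turn": 38},
])

```text
t: 1.6
eef_pos: [0.5674, -0.1927, 0.4044]
ee_rot: [-3.141, -0.0, 1.804]
force: [0.3, 0.1, 0.0]
width: 0.0878
```

```bash
python3 - <<'E'
from h import *
np.set_printoptions(precision=4,suppress=True)
s=get_state(); print(s['eef_pos'],s['ee_rot'],s['q'])
d=snap('wrist','wr0'); print(d['cam_to_world'],d['vertical_fov'])
snap('top','top1')
E
```

```text
[ 0.5674 -0.1927  0.4044] [-3.1411 -0.0002  1.8042] [-0.0017  0.2355 -0.1619 -0.0001 -1.1739 -2.9065]
[[ 0.9728 -0.2213 -0.069   0.5492]
 [ 0.2318  0.9278  0.2925 -0.1142]
 [-0.0007 -0.3005  0.9538  0.3847]
 [ 0.      0.      0.      1.    ]] 67.0695264957467
```

View pics/wr0.png

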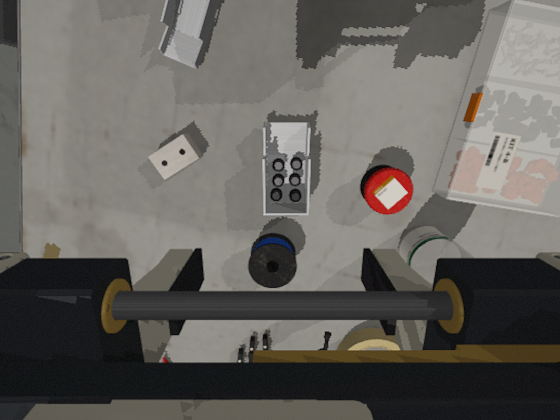

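The wrist view shows cup A with six caps. Its box spans cols 264–310 and its rear wall is at row 214. The spout points up to row 122, and the spool is behind at (272,260). Joint 6 is close to its limit (-2.91), so I'll make the grasp a half turn round.

```bash
python3 - <<'E'
from h import *
np.set_printoptions(precision=4,suppress=True)
d=load('wr0'); P=cloud(d)
q=P[100:225,250:325]; 
m=(q[...,2]>.040)&(q[...,2]<.05)
r=q[m]; rr=cv2.minAreaRect((r[:,:2]*1000).astype(np.float32)); print('rim',m.sum(),rr); print(cv2.boxPoints(rr))
m2=(q[...,2]>.006)&(q[...,2]<.06)
r=q[m2]; rr=cv2.minAreaRect((r[:,:2]*1000).astype(np.float32)); print('all',m2.sum(),rr); print(cv2.boxPoints(rr))
b=q[(q[...,2]<.006)];print('bench',np.median(b[:,2]))
def ray(u,v,h):
    f=210/np.tan(np.radians(d['vertical_fov'])/2); M=d['cam_to_world']
    k=M[:3,:3]@[(u-d['cx'])/f,-(v-d['cy'])/f,-1]; return M[:3,3]+k*(h-M[2,3])/k[2]
for u,v,h in [(264,214,.045),(310,214,.045),(267,122,.012),(307,122,.012),(264,152,.045),(310,152,.045)]: print(u,v,ray(u,v,h))
# profile along cup axis
for v in range(116,220,6): print(v, q[v-100,[14,24,36,48,58],2])
# top1 hopper
d=load('top1');P=cloud(d)
for nm,(u0,u1,v0,v1),(lo,hi) in [('rim',(210,285,130,215),(.176,.19)),('plate',(210,285,130,215),(.146,.158)),('tread',(248,280,218,246),(.085,.105))]:
    q=P[v0:v1,u0:u1].reshape(-1,3); m=(q[:,2]>lo)&(q[:,2]<hi); q=q[m]
    r=cv2.minAreaRect(q[:,:2].astype(np.float32)*1000)
    print(nm,m.sum(),r, q.mean(0), (q.max(0)+q.min(0))/2)
E
```

```text
rim 481 ((572.6331787109375, -192.85940551757812), (52.07992935180664, 63.37602996826172), 13.175174713134766)
[[ 540.056  -167.9408]
 [ 554.5012 -229.6486]
 [ 605.2103 -217.7781]
 [ 590.7651 -156.0702]]
all 3038 ((568.5134887695312, -175.17129516601562), (52.06948471069336, 99.68738555908203), 13.12462329864502)
[[ 531.8408 -132.5413]
 [ 554.4768 -229.6247]
 [ 605.1862 -217.8013]
 [ 582.5502 -120.7179]]
bench 0.00013150494410174574
264 214 [ 0.5554 -0.2291  0.045 ]
310 214 [ 0.6059 -0.217   0.045 ]
267 122 [ 0.5356 -0.132   0.012 ]
307 122 [ 0.5798 -0.1214  0.012 ]
264 152 [ 0.5404 -0.1612  0.045 ]
310 152 [ 0.588  -0.1498  0.045 ]
116 [ 0.0001 -0.0001  0.0006 -0.0002 -0.0016]
122 [0.0136 0.013  0.0132 0.0112 0.0135]
128 [0.0301 0.0104 0.0118 0.0124 0.0303]
134 [0.0297 0.0095 0.0097 0.0097 0.0291]
140 [0.0281    nan 0.0071 0.0087 0.0266]
146 [0.025  0.0062 0.0058 0.0059 0.0261]
152 [0.0245 0.0043 0.005  0.0039 0.0244]
158 [0.0442 0.0044 0.0036 0.0164 0.0392]
164 [0.0457 0.0168 0.0032 0.0159 0.0449]
170 [0.0449 0.0033 0.0045 0.0028 0.0449]
176 [0.0461 0.0137 0.0044 0.0154 0.045 ]
182 [0.0458 0.0164 0.0031 0.0163 0.0465]
188 [0.0449 0.009  0.0024 0.0031 0.0447]
194 [0.0456 0.0165 0.002  0.0169 0.0457]
200 [0.0444 0.0166 0.0039 0.0167 0.0468]
206 [0.045  0.0207 0.0207 0.0218 0.0451]
212 [0.0444 0.0435 0.0426 0.044  0.0453]
218 [ 0.0002  0.0008  0.0002 -0.0009  0.0007]
rim 72 ((622.0866088867188, 132.82778930664062), (99.09773254394531, 53.635005950927734), 12.323554039001465) [0.6243 0.1451 0.1808] [0.6228 0.1387 0.1804]
plate 293 ((621.5819702148438, 133.35108947753906), (158.00457763671875, 71.69336700439453), 14.584799766540527) [0.6168 0.1371 0.1488] [0.621  0.134  0.1519]
tread 32 ((440.4654541015625, 86.96614074707031), (6.554633617401123, 49.21841049194336), 88.62699127197266) [0.4436 0.087  0.091 ] [0.4404 0.0865 0.0914]
```

Request:
send_rows([
  {"offset": [0, 0, 0], "turn": -68},
  {"offset": [0, 0, 0], "turn": -68},
  {"offset": [0, 0, 0], "turn": -68},
  {"offset": [0, 0, 0], "turn": -68},
  {"offset": [0, 0, 0], "turn": -68},
  {"offset": [0, 0, 0], "turn": -68},
  {"offset": [0, 0, 0], "turn": -68},
  {"offset": [0, 0, 0], "turn": -68},
])

```text
t: 2.5
eef_pos: [0.5673, -0.1931, 0.4047]
ee_rot: [3.142, 0.0, 2.996]
force: [-0.4, -0.3, -0.1]
width: 0.0876
```

Request:
send_rows([
  {"offset": [0, 0, 0], "turn": -68},
  {"offset": [0, 0, 0], "turn": -68},
  {"offset": [0, 0, 0], "turn": -68},
  {"offset": [0, 0, 0], "turn": -68},
  {"offset": [0, 0, 0], "turn": -68},
  {"offset": [0, 0, 0], "turn": -68},
  {"offset": [0, 0, 0], "turn": -68},
  {"offset": [0, 0, 0], "turn": -68},
])

```text
t: 3.3
eef_pos: [0.5673, -0.1931, 0.4047]
ee_rot: [3.142, 0.0, -2.101]
force: [0.2, -0.4, -0.8]
width: 0.0876
```

Request:
send_rows([
  {"offset": [0, 0, 0], "turn": -44},
  {"offset": [0, 0, 0], "turn": -44},
  {"offset": [0, 0, 0], "turn": -44},
  {"offset": [0, 0, 0], "turn": -44},
  {"offset": [0, 0, 0], "turn": -44},
  {"offset": [0, 0, 0], "turn": -44},
  {"offset": [0, 0, 0], "turn": -44},
])

```text
t: 4.0
eef_pos: [0.5674, -0.1929, 0.4047]
ee_rot: [-3.142, 0.0, -1.343]
force: [-0.1, 0.2, 0.2]
width: 0.0877
```

```bash
cat >> h.py <<'E'
from scipy.spatial.transform import Rotation as R
def rel(x,y,z,yaw):
    s=get_state(); r=R.from_euler('xyz',s['ee_rot']); o=r.inv().apply(np.array([x,y,z])-s['eef_pos'])*100
    t=(np.degrees(s['ee_rot'][2])-yaw+180)%360-180
    print('t',round(s['t'],2),'pos',np.round(s['eef_pos'],4),'yaw',round(np.degrees(s['ee_rot'][2]),2),'w',round(s['width'],4),'F',np.round(s['force'],1),'q6',round(s['q'][5],2),'-> offset',np.round(o,2),'turn',round(t,2))
E
python3 -c "
from h import *
rel(.5776,-.2143,.203,283.15)"
```

```text
t 4.0 pos [ 0.5674 -0.1929  0.4047] yaw -76.94 w 0.0877 F [-0.1  0.2  0.2] q6 0.23 -> offset [ 2.31 -0.51 20.17] turn -0.09
```

Request:
send_rows([
  {"offset": [2.3, -0.5, 3], "turn": 0},
  {"offset": [2.3, -0.5, 7], "turn": 0},
  {"offset": [2.3, -0.5, 11], "turn": 0},
  {"offset": [2.3, -0.5, 15], "turn": 0},
  {"offset": [2.3, -0.5, 18], "turn": 0},
  {"offset": [2.3, -0.5, 20.2], "turn": 0},
  {"offset": [2.3, -0.5, 20.2], "turn": 0},
  {"offset": [2.3, -0.5, 20.2], "turn": 0},
])

```text
t: 4.8
eef_pos: [0.5779, -0.2141, 0.203]
ee_rot: [3.141, -0.0, -1.341]
force: [0.5, 0.1, 0.4]
width: 0.0875
```

Request:
send_rows([
  {"offset": [0, 0, 0], "turn": 0},
  {"offset": [0, 0, 0], "turn": 0},
  {"offset": [0, 0, 0], "turn": 0},
  {"offset": [0, 0, 0], "turn": 0},
  {"offset": [0, 0, 0], "turn": 0},
  {"offset": [0, 0, 0], "turn": 0},
  {"offset": [0, 0, 0], "turn": 0},
  {"offset": [0, 0, 0], "turn": 0},
], hand=-1, squeeze=40)

```text
t: 5.6
eef_pos: [0.5776, -0.214, 0.203]
ee_rot: [-3.142, -0.0, -1.34]
force: [-1.8, 1.2, 4.7]
width: 0.0516
```

Request:
send_rows([
  {"offset": [0, 0, 0], "turn": 0},
  {"offset": [0, 0, -0.5], "turn": 0},
  {"offset": [0, 0, -1], "turn": 0},
  {"offset": [0, 0, -1.5], "turn": 0},
  {"offset": [0, 0, -2], "turn": 0},
  {"offset": [0, 0, -2], "turn": 0},
])

```text
t: 6.2
eef_pos: [0.578, -0.214, 0.2236]
ee_rot: [-3.14, -0.0, -1.34]
force: [0.1, -0.2, -2.1]
width: 0.052
```

```bash
python3 - <<'E'
from h import *
rel(.5776,-.2143,.203,283.15)
d=snap('side','side1'); c=d['frame'][150:330,150:400]
d2=snap('wrist','wr1')
cv2.imwrite('pics/c1.png',np.hstack([cv2.resize(c,(417,300)),cv2.resize(d2['frame'],(383,300))]))
E
```

```text
t 6.2 pos [ 0.578  -0.214   0.2236] yaw -76.76 w 0.052 F [ 0.1 -0.2 -2.1] q6 0.27 -> offset [0.02 0.05 2.06] turn 0.09
```

View pics/c1.png

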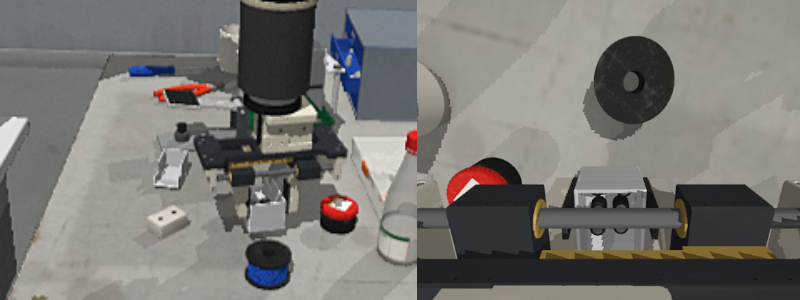

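The cup is in the grip (width 52 mm, -2.1 N) and clear of the bench. Next I'll check its tilt with the wrist depth and work out the lift over the well.

```bash
cat >> h.py <<'E'
def prof(name, save):
    s=get_state(); d=snap(name,save); P=cloud(d)
    r=R.from_euler('xyz',s['ee_rot']); Q=r.inv().apply(P.reshape(-1,3)-s['eef_pos']).reshape(P.shape)
    return d,P,Q   # Q in tool frame: x = backwards from spout, z = down
E
python3 - <<'E'
from h import *
np.set_printoptions(precision=3,suppress=True)
d,P,Q=prof('wrist','wr2')
m=(abs(Q[...,1])<.02)&(Q[...,2]>.10)&(Q[...,2]<.24)&(abs(Q[...,0])<.06)
vs=np.where(m.any(1))[0]; print(vs.min(),vs.max())
for v in range(vs.min(),vs.max()+1,4):
    k=m[v]; print(v,k.sum(),np.median(Q[v][k],0))
# target: spout along hopper +y; yaw tool = 14.4+90+180
h=np.radians(14.4); X=np.array([np.cos(h),np.sin(h)]);Y=np.array([-np.sin(h),np.cos(h)]); W=np.array([.6277,.11])
p=W-0.045*Y; print(p); rel(p[0],p[1],.182+.06+.17,284.4)
E
```

```text
147 333
147 16 [ 0.06  -0.015  0.223]
151 19 [ 0.057 -0.014  0.223]
155 69 [0.06  0.002 0.187]
159 69 [0.058 0.002 0.187]
163 69 [0.055 0.002 0.188]
167 69 [0.047 0.002 0.222]
171 67 [0.045 0.002 0.222]
175 62 [ 0.042 -0.     0.223]
179 61 [0.039 0.    0.223]
183 61 [0.036 0.    0.223]
187 60 [ 0.034 -0.     0.223]
191 59 [ 0.031 -0.     0.223]
195 60 [ 0.028 -0.     0.223]
199 60 [ 0.026 -0.     0.223]
203 60 [ 0.023 -0.     0.223]
207 60 [ 0.02  -0.     0.223]
211 59 [0.017 0.    0.223]
215 59 [0.014 0.    0.223]
219 59 [0.011 0.    0.223]
223 58 [ 0.009 -0.     0.223]
227 57 [0.006 0.    0.223]
231 58 [ 0.003 -0.     0.223]
235 65 [ 0.01  -0.     0.197]
239 69 [0.011 0.    0.19 ]
243 71 [0.01  0.    0.185]
247 73 [0.011 0.    0.179]
251 75 [0.01  0.    0.174]
255 76 [0.011 0.    0.169]
259 78 [ 0.011 -0.     0.165]
263 81 [0.011 0.    0.16 ]
267 83 [0.01  0.    0.158]
271 62 [-0.009 -0.     0.188]
275 63 [-0.018  0.     0.199]
279 62 [-0.017 -0.     0.193]
283 62 [-0.017 -0.     0.188]
287 62 [-0.019 -0.     0.187]
291 14 [0.032 0.001 0.1  ]
295 0 [nan nan nan]
299 0 [nan nan nan]
303 0 [nan nan nan]
307 0 [nan nan nan]
311 0 [nan nan nan]
315 0 [nan nan nan]
319 0 [nan nan nan]
323 58 [-0.045 -0.001  0.187]
327 60 [-0.056 -0.     0.198]
331 55 [-0.059  0.001  0.198]
[0.639 0.066]
t 6.35 pos [ 0.578 -0.214  0.223] yaw -76.77 w 0.0518 F [-0.3  0.1 -1.9] q6 0.27 -> offset [-25.89 -12.39 -18.94] turn -1.17
  return _methods._mean(a, axis=axis, dtype=dtype,
  ret = um.true_divide(
```

Request:
send_rows([
  {"offset": [0, 0, -2], "turn": 0},
  {"offset": [0, 0, -5], "turn": 0},
  {"offset": [0, 0, -8.5], "turn": 0},
  {"offset": [0, 0, -12], "turn": 0},
  {"offset": [-1, -0.5, -15.5], "turn": 0},
  {"offset": [-3, -1.5, -18], "turn": -1.2},
  {"offset": [-6, -3, -19.4], "turn": -1.2},
  {"offset": [-9, -4.5, -19.4], "turn": -1.2},
])

```text
t: 7.15
eef_pos: [0.6012, -0.1155, 0.4194]
ee_rot: [-3.137, -0.001, -1.32]
force: [0.0, -0.9, -1.7]
width: 0.0516
```

Request:
send_rows([
  {"offset": [-3, -1.4, 0], "turn": 0},
  {"offset": [-6, -2.8, 0], "turn": 0},
  {"offset": [-9, -4.1, 0], "turn": 0},
  {"offset": [-12, -5.4, 0], "turn": 0},
  {"offset": [-14, -6.3, 0], "turn": 0},
  {"offset": [-15, -7, 0], "turn": 0},
  {"offset": [-15, -7, 0], "turn": 0},
])

```text
t: 7.85
eef_pos: [0.6316, 0.048, 0.4161]
ee_rot: [3.141, -0.0, -1.317]
force: [0.6, -1.4, -2.0]
width: 0.0514
```

```bash
cat >> h.py <<'E'
def tilt(save):
    d,P,Q=prof('wrist',save)
    m=(abs(Q[...,1])<.018)&(Q[...,2]>.115)&(Q[...,2]<.26)&(Q[...,0]<.05)&(Q[...,0]>-.04)
    ys=np.where(m.any(1))[0]; out=[]
    for v in ys[::4]:
        k=m[v]
        if k.sum()>30: out.append([v,*np.median(Q[v][k],0)[[0,2]]])
    return d,P,Q,np.round(np.array(out),3)
E
python3 - <<'E'
from h import *
np.set_printoptions(precision=3,suppress=True)
h=np.radians(14.4); Y=np.array([-np.sin(h),np.cos(h)]); W=np.array([.6277,.11])
p=W-0.034*Y; rel(p[0],p[1],.417,284.4)
d,P,Q,o=tilt('wr3'); print(o[(o[:,2]<.21)])
d=snap('side','side3')
cv2.imwrite('pics/c3.png',np.hstack([cv2.resize(d['frame'][110:270,230:400],(425,400)),cv2.resize(load('wr3')['frame'],(375,400))]))
E
```

```text
t 7.85 pos [0.632 0.048 0.416] yaw -75.47 w 0.0514 F [ 0.6 -1.4 -2. ] q6 -0.13 -> offset [-2.7  -1.17 -0.09] turn 0.13
[[235.      0.011   0.197]
 [239.      0.01    0.19 ]
 [243.      0.01    0.185]
 [247.      0.011   0.179]
 [251.      0.011   0.174]
 [255.      0.011   0.169]
 [259.      0.011   0.165]
 [263.      0.011   0.16 ]
 [267.      0.01    0.158]
 [271.     -0.015   0.199]
 [275.     -0.016   0.196]
 [279.     -0.015   0.19 ]
 [283.     -0.017   0.188]
 [287.     -0.019   0.187]]
```

View pics/c3.png

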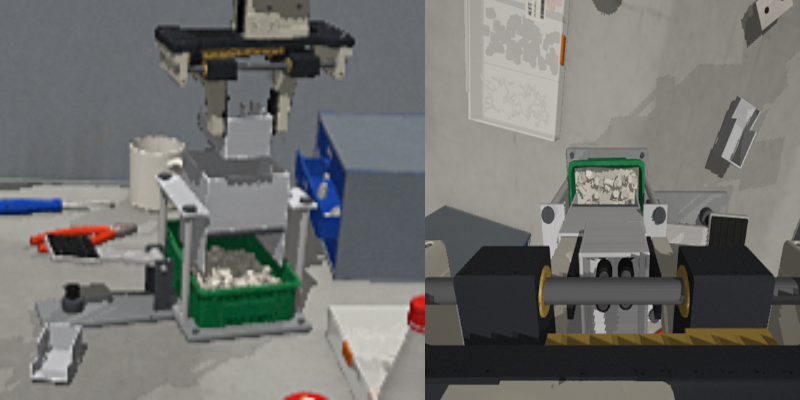

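The cup is level over the hopper edge, and the near wall and posts show in the wrist view. I'll refine the hopper pose from that cloud.

```bash
python3 - <<'E'
from h import *
np.set_printoptions(precision=4,suppress=True)
d=load('wr3');P=cloud(d)
h=np.radians(14.4);Rh=np.array([[np.cos(h),np.sin(h)],[-np.sin(h),np.cos(h)]]);W=np.array([.6277,.11])
H=np.concatenate([(P[...,:2]-W)@Rh.T,P[...,2:]],-1)
H=H[120:300,150:400].reshape(-1,3)
def show(n,m):
    q=H[m]; print(n,len(q),np.nanpercentile(q,[1,50,99],axis=0)) if len(q) else print(n,0)
z=H[:,2];x=H[:,0];y=H[:,1]
show('plate+x',(abs(z-.152)<.004)&(x>.05)&(x<.1)&(y<0.06)&(y>-.1))
show('plate-x',(abs(z-.152)<.004)&(x<-.05)&(x>-.1)&(y<0.06)&(y>-.1))
show('nearwall',(z>.13)&(z<.178)&(abs(x)<.04)&(y<-.03)&(y>-.08))
show('rim',(abs(z-.182)<.004)&(abs(x)<.04)&(y<0)&(y>-.08))
show('base edge',(abs(z-.010)<.003)&(abs(x)<.07)&(y<-.06)&(y>-.12))
E
```

```text
plate+x 842 [[ 0.0509 -0.0602  0.148 ]
 [ 0.0672 -0.047   0.1488]
 [ 0.079  -0.0142  0.1533]]
plate-x 723 [[-0.077  -0.0605  0.148 ]
 [-0.0652 -0.0486  0.1489]
 [-0.0507 -0.0309  0.1532]]
nearwall 1281 [[-0.0389 -0.0493  0.1303]
 [ 0.0104 -0.0487  0.1471]
 [ 0.0395 -0.0481  0.1772]]
rim 119 [[ 0.0222 -0.0491  0.1781]
 [ 0.0309 -0.0482  0.1815]
 [ 0.0394 -0.0461  0.1836]]
base edge 1309 [[-0.0694 -0.0894  0.0079]
 [-0.0005 -0.0832  0.01  ]
 [ 0.0687 -0.0653  0.0129]]
```

Request:
send_rows([
  {"offset": [-1, -0.5, 0], "turn": 0},
  {"offset": [-2, -0.9, -0.1], "turn": 0},
  {"offset": [-2.7, -1.2, -0.1], "turn": 0},
  {"offset": [-2.7, -1.2, -0.1], "turn": 0},
  {"offset": [-2.7, -1.2, -0.1], "turn": 0},
])

```text
t: 8.45
eef_pos: [0.6361, 0.076, 0.4176]
ee_rot: [3.141, -0.0, -1.318]
force: [-0.8, 0.2, -1.8]
width: 0.052
```

Request:
send_rows([
  {"offset": [0, 0, 0], "turn": 0},
  {"offset": [0, 0, 0], "turn": 0},
  {"offset": [0, 0, 0], "turn": 0},
], squeeze=8)

```text
t: 8.75
eef_pos: [0.6361, 0.0756, 0.4178]
ee_rot: [-3.141, -0.0, -1.319]
force: [-0.8, -0.0, -2.2]
width: 0.052
```

```bash
python3 - <<'E'
from h import *
np.set_printoptions(precision=3,suppress=True)
h=np.radians(14.4); Y=np.array([-np.sin(h),np.cos(h)]); W=np.array([.6277,.11])
p=W-0.034*Y; rel(p[0],p[1],.417,284.4)
d,P,Q,o=tilt('wr4'); print(o[(o[:,2]<.21)])
E
```

```text
t 8.75 pos [0.636 0.076 0.418] yaw -75.58 w 0.052 F [-0.8 -0.  -2.2] q6 -0.17 -> offset [-0.14 -0.04  0.08] turn 0.02
[[234.      0.011   0.198]
 [238.      0.011   0.192]
 [242.      0.011   0.186]
 [246.      0.011   0.18 ]
 [250.      0.011   0.175]
 [254.      0.011   0.17 ]
 [258.      0.011   0.165]
 [262.      0.011   0.161]
 [266.      0.01    0.158]
 [270.     -0.014   0.199]
 [274.     -0.015   0.196]
 [278.     -0.015   0.19 ]
 [282.     -0.016   0.188]
 [286.     -0.018   0.187]
 [290.     -0.021   0.187]]
```

Still level at 8 N, so I'll loosen to 4 N.

Request:
send_rows([
  {"offset": [0, 0, 0], "turn": 0},
  {"offset": [0, 0, 0], "turn": 0},
  {"offset": [0, 0, 0], "turn": 0},
], squeeze=4)

```text
t: 9.1
eef_pos: [0.6361, 0.0758, 0.4177]
ee_rot: [3.142, 0.0, -1.319]
force: [0.1, -0.3, -2.2]
width: 0.052
```

```bash
python3 - <<'E'
from h import *
np.set_printoptions(precision=3,suppress=True)
rel(.636,.076,.417,284.4)
d,P,Q,o=tilt('wr5'); print(o[(o[:,2]<.23)])
E
```

```text
t 9.1 pos [0.636 0.076 0.418] yaw -75.57 w 0.052 F [ 0.1 -0.3 -2.2] q6 -0.17 -> offset [-0.02  0.    0.07] turn 0.03
[[221.      0.019   0.197]
 [225.      0.018   0.193]
 [229.      0.017   0.189]
 [233.      0.016   0.186]
 [237.      0.015   0.183]
 [241.      0.014   0.179]
 [245.      0.013   0.176]
 [249.      0.012   0.173]
 [253.      0.011   0.17 ]
 [257.      0.011   0.167]
 [261.      0.01    0.164]
 [265.      0.009   0.161]
 [269.      0.008   0.159]
 [273.      0.007   0.157]
 [277.     -0.016   0.193]
 [281.     -0.02    0.196]
 [285.     -0.026   0.201]
 [289.     -0.027   0.198]]
```

It is pivoting: about 17° nose-down at 4 N. I'll continue.

Request:
send_rows([
  {"offset": [0, 0, 0], "turn": 0},
  {"offset": [0, 0, 0], "turn": 0},
  {"offset": [0, 0, 0], "turn": 0},
  {"offset": [0, 0, 0], "turn": 0},
])

```text
t: 9.55
eef_pos: [0.6361, 0.0759, 0.4177]
ee_rot: [-3.142, 0.0, -1.319]
force: [0.2, -0.2, -1.2]
width: 0.0517
```

```bash
python3 - <<'E'
from h import *
np.set_printoptions(precision=3,suppress=True)
rel(.636,.076,.417,284.4)
d,P,Q,o=tilt('wr6'); print(o[(o[:,2]<.24)][::2])
E
```

```text
t 9.55 pos [0.636 0.076 0.418] yaw -75.56 w 0.0517 F [ 0.2 -0.2 -1.2] q6 -0.17 -> offset [-0.02  0.01  0.07] turn 0.04
[[209.      0.014   0.239]
 [221.      0.019   0.197]
 [229.      0.017   0.19 ]
 [237.      0.015   0.183]
 [245.      0.013   0.176]
 [253.      0.011   0.17 ]
 [261.      0.01    0.164]
 [269.      0.008   0.159]
 [277.     -0.016   0.194]
 [285.     -0.026   0.201]]
```

Request:
send_rows([
  {"offset": [0, 0, 0], "turn": 0},
  {"offset": [0, 0, 0], "turn": 0},
  {"offset": [0, 0, 0], "turn": 0},
  {"offset": [0, 0, 0], "turn": 0},
], squeeze=3)

```text
t: 10.0
eef_pos: [0.6361, 0.0758, 0.4177]
ee_rot: [3.142, -0.0, -1.319]
force: [-0.2, 1.6, -0.8]
width: 0.0519
```

```bash
python3 - <<'E'
from h import *
np.set_printoptions(precision=3,suppress=True)
rel(.636,.076,.417,284.4)
d,P,Q,o=tilt('wr7'); print(o[(o[:,2]<.24)][::2])
E
```

```text
t 10.0 pos [0.636 0.076 0.418] yaw -75.56 w 0.0519 F [-0.2  1.6 -0.8] q6 -0.17 -> offset [-0.02  0.01  0.07] turn 0.04
[[209.      0.014   0.239]
 [217.      0.023   0.193]
 [225.      0.02    0.187]
 [233.      0.018   0.182]
 [241.      0.015   0.176]
 [249.      0.013   0.172]
 [257.      0.011   0.167]
 [265.      0.008   0.162]
 [273.      0.006   0.158]
 [281.     -0.025   0.204]]
```

About 26° at 3 N and holding by friction. A short up/down shake should ratchet it further nose-down.

Request:
send_rows([
  {"offset": [0, 0, -2], "turn": 0},
  {"offset": [0, 0, 0], "turn": 0},
  {"offset": [0, 0, 0], "turn": 0},
  {"offset": [0, 0, 0], "turn": 0},
])

```text
t: 10.45
eef_pos: [0.636, 0.0757, 0.4173]
ee_rot: [3.14, -0.0, -1.319]
force: [0.4, 0.2, -1.3]
width: 0.052
```

```bash
python3 - <<'E'
from h import *
np.set_printoptions(precision=3,suppress=True)
rel(.636,.076,.417,284.4)
d,P,Q,o=tilt('wr8'); print(o[(o[:,2]<.24)][::2])
d=snap('side','side8')
cv2.imwrite('pics/c8.png',np.hstack([cv2.resize(d['frame'][130:230,270:370],(500,500),interpolation=cv2.INTER_CUBIC),cv2.resize(load('wr8')['frame'][150:350,180:380],(300,500))]))
E
```

```text
t 10.45 pos [0.636 0.076 0.417] yaw -75.56 w 0.052 F [ 0.4  0.2 -1.3] q6 -0.17 -> offset [-0.02 -0.01  0.03] turn 0.04
[[201.      0.035   0.185]
 [209.      0.031   0.182]
 [217.      0.028   0.179]
 [225.      0.024   0.177]
 [233.      0.021   0.174]
 [241.      0.017   0.172]
 [249.      0.014   0.169]
 [257.      0.011   0.167]
 [265.      0.007   0.164]
 [273.      0.004   0.162]
 [281.      0.001   0.159]]
```

View pics/c8.png

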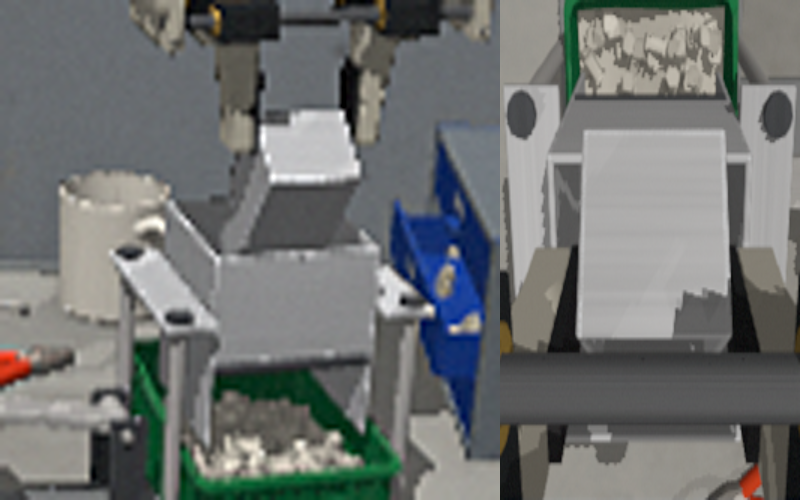

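The tilt is now about 52° with the spout inside the well, and the underside clears the near rim. I'll move forward 1 cm and shake twice more.

Request:
send_rows([
  {"offset": [-1, 0, -2], "turn": 0},
  {"offset": [-1, 0, 0], "turn": 0},
  {"offset": [-1, 0, -2], "turn": 0},
  {"offset": [-1, 0, 0], "turn": 0},
  {"offset": [-1, 0, 0], "turn": 0},
  {"offset": [-1, 0, 0], "turn": 0},
])

```text
t: 11.15
eef_pos: [0.6336, 0.0854, 0.4178]
ee_rot: [3.141, -0.0, -1.319]
force: [-0.1, 0.1, -0.6]
width: 0.0521
```

```bash
python3 - <<'E'
from h import *
np.set_printoptions(precision=3,suppress=True)
rel(.636,.076,.417,284.4)
d,P,Q,o=tilt('wr9'); print(o[(o[:,2]<.24)][::2])
E
```

```text
t 11.15 pos [0.634 0.085 0.418] yaw -75.56 w 0.0521 F [-0.1  0.1 -0.6] q6 -0.19 -> offset [0.97 0.   0.08] turn 0.04
[[197.      0.023   0.236]
 [205.      0.033   0.184]
 [213.      0.03    0.181]
 [221.      0.026   0.178]
 [229.      0.022   0.176]
 [237.      0.019   0.173]
 [245.      0.016   0.17 ]
 [253.      0.012   0.168]
 [261.      0.009   0.165]
 [269.      0.006   0.163]
 [277.      0.003   0.16 ]]
```

At about 51° it has reached its hang angle. To steepen it, I'll push the lip gently against the far inner wall, then draw back.

Request:
send_rows([
  {"offset": [-1.5, 0, 0], "turn": 0},
  {"offset": [-2.7, 0, 0], "turn": 0},
  {"offset": [-3.5, 0, 0], "turn": 0},
  {"offset": [-4.2, 0, 0], "turn": 0},
  {"offset": [-4.8, 0, 0], "turn": 0},
  {"offset": [-5.3, 0, 0], "turn": 0},
  {"offset": [-5.3, 0, 0], "turn": 0},
])

```text
t: 11.9
eef_pos: [0.6203, 0.1374, 0.4176]
ee_rot: [3.142, 0.0, -1.318]
force: [-0.0, -0.1, -1.5]
width: 0.0518
```

Request:
send_rows([
  {"offset": [0, 0, 0], "turn": 0},
  {"offset": [1, 0, 0], "turn": 0},
  {"offset": [2.2, 0, 0], "turn": 0},
  {"offset": [3.2, 0, 0], "turn": 0},
  {"offset": [3.6, 0, 0], "turn": 0},
  {"offset": [3.6, 0, 0], "turn": 0},
  {"offset": [3.6, 0, 0], "turn": 0},
], squeeze=8)

```text
t: 12.6
eef_pos: [0.6294, 0.1017, 0.4176]
ee_rot: [3.142, 0.0, -1.319]
force: [0.2, 0.7, -1.2]
width: 0.0518
```

```bash
python3 - <<'E'
from h import *
np.set_printoptions(precision=3,suppress=True)
rel(.636,.076,.417,284.4)
d,P,Q,o=tilt('wr10'); print(o[(o[:,2]<.24)][::2])
E
```

```text
t 12.6 pos [0.629 0.102 0.418] yaw -75.6 w 0.0518 F [ 0.2  0.7 -1.2] q6 -0.21 -> offset [2.65 0.   0.06] turn -0.0
[[176.      0.039   0.235]
 [206.      0.036   0.172]
 [214.      0.032   0.171]
 [222.      0.028   0.17 ]
 [230.      0.025   0.169]
 [238.      0.021   0.168]
 [246.      0.017   0.167]
 [254.      0.013   0.165]
 [262.      0.009   0.164]
 [270.      0.005   0.163]
 [278.      0.001   0.162]
 [286.     -0.002   0.161]]
```

The tilt is 74°, so it should be empty. I'll lift clear, back away and check the well and the cup.

Request:
send_rows([
  {"offset": [0, 0, -2], "turn": 0},
  {"offset": [0, 0, -4.5], "turn": 0},
  {"offset": [1, 0, -6.5], "turn": 0},
  {"offset": [4, 1, -7], "turn": 0},
  {"offset": [8, 3, -7], "turn": 0},
  {"offset": [12, 5.5, -7], "turn": 0},
  {"offset": [16, 8, -7], "turn": 0},
  {"offset": [20, 10, -7], "turn": 0},
], squeeze=12)

```text
t: 13.45
eef_pos: [0.5813, -0.1178, 0.4881]
ee_rot: [-3.141, -0.0, -1.318]
force: [0.0, 0.4, -0.9]
width: 0.0518
```

```bash
python3 - <<'E'
from h import *
np.set_printoptions(precision=3,suppress=True)
rel(.568,-.18,.35,283.5)
d,P,Q,o=tilt('wr11'); print(o[(o[:,2]<.24)][::3])
t=snap('top','top11'); s=snap('side','side11')
a=cv2.resize(t['frame'][130:215,205:290],(400,400),interpolation=cv2.INTER_CUBIC)
b=cv2.resize(s['frame'][130:270,240:380],(400,400),interpolation=cv2.INTER_CUBIC)
cv2.imwrite('pics/c11.png',np.hstack([a,b]))
E
```

```text
t 13.45 pos [ 0.581 -0.118  0.488] yaw -75.51 w 0.0518 F [ 0.   0.4 -0.9] q6 0.12 -> offset [ 5.69  2.86 13.81] turn 0.99
[[200.      0.039   0.174]
 [212.      0.033   0.172]
 [224.      0.027   0.17 ]
 [236.      0.022   0.168]
 [248.      0.016   0.166]
 [260.      0.01    0.164]
 [272.      0.004   0.163]
 [284.     -0.002   0.161]]
```

View pics/c11.png

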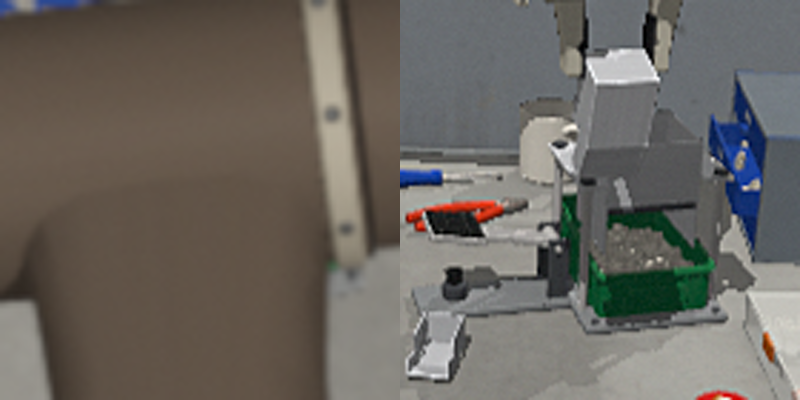

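The arm blocks the top view. The force reads about 0.9–1.2 N, which fits an empty 120 g cup. I'll move over free bench at low height, then loosen and shake so it swings back to about 51° before standing it up off its lip.

Request:
send_rows([
  {"offset": [0.5, 0.5, 3], "turn": 0.5},
  {"offset": [1.2, 1.2, 7], "turn": 1},
  {"offset": [2, 2, 11], "turn": 1.3},
  {"offset": [2.3, 2.6, 14.5], "turn": 1.3},
  {"offset": [2.3, 2.6, 17], "turn": 1.3},
  {"offset": [2.3, 2.6, 18.8], "turn": 1.3},
  {"offset": [2.3, 2.6, 18.8], "turn": 1.3},
])

```text
t: 14.3
eef_pos: [0.5624, -0.1443, 0.2969]
ee_rot: [3.137, 0.001, -1.341]
force: [-0.4, 0.4, -0.6]
width: 0.0523
```

Request:
send_rows([
  {"offset": [0, 0, -2], "turn": 0},
  {"offset": [0, 0, 0], "turn": 0},
  {"offset": [0, 0, -2], "turn": 0},
  {"offset": [0, 0, 0], "turn": 0},
  {"offset": [0, 0, 0], "turn": 0},
], squeeze=3)

```text
t: 14.8
eef_pos: [0.5629, -0.1446, 0.2994]
ee_rot: [3.141, 0.001, -1.341]
force: [-0.3, 0.0, -1.8]
width: 0.052
```

```bash
python3 - <<'E'
from h import *
np.set_printoptions(precision=3,suppress=True)
rel(.5617,-.147,.256,283.15)
d,P,Q,o=tilt('wr12'); print(o[(o[:,2]<.24)][::3])
t=snap('top','top12'); s=snap('side','side12')
a=cv2.resize(t['frame'][130:215,205:290],(400,400),interpolation=cv2.INTER_CUBIC)
b=cv2.resize(s['frame'][160:300,220:360],(400,400),interpolation=cv2.INTER_CUBIC)
cv2.imwrite('pics/c12.png',np.hstack([a,b]))
E
```

```text
t 14.8 pos [ 0.563 -0.145  0.299] yaw -76.83 w 0.052 F [-0.3  0.  -1.8] q6 0.15 -> offset [0.21 0.16 4.34] turn 0.02
[[199.      0.039   0.176]
 [211.      0.033   0.174]
 [223.      0.027   0.172]
 [235.      0.022   0.17 ]
 [247.      0.016   0.167]
 [259.      0.01    0.165]
 [271.      0.004   0.163]
 [283.     -0.001   0.161]]
```

View pics/c12.png

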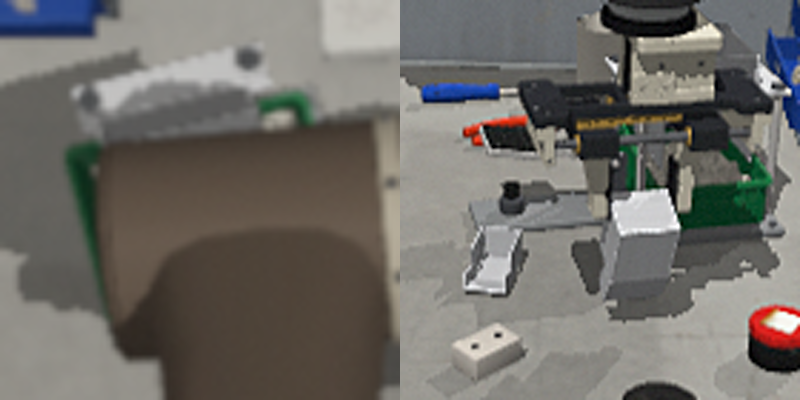

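Tilt is still about 69° and the spout is empty and clear. I'll set the lip on the bench and roll the cup back to upright along an arc, with a light grip.

Request:
send_rows([
  {"offset": [-1.2, 0.1, 1], "turn": 0},
  {"offset": [-2.3, 0.1, 2.2], "turn": 0},
  {"offset": [-2.3, 0.1, 3], "turn": 0},
  {"offset": [-2.3, 0.1, 3.3], "turn": 0},
  {"offset": [-2.3, 0.1, 3.3], "turn": 0},
])

```text
t: 15.45
eef_pos: [0.5569, -0.1232, 0.2666]
ee_rot: [3.141, -0.0, -1.341]
force: [0.2, -0.3, -0.9]
width: 0.0521
```

Request:
send_rows([
  {"offset": [1.0, 0, 0.4], "turn": 0},
  {"offset": [2.0, 0, 0.8], "turn": 0},
  {"offset": [3.1, 0, 1.3], "turn": 0},
  {"offset": [4.1, 0, 2.0], "turn": 0},
  {"offset": [5.1, 0, 2.8], "turn": 0},
  {"offset": [5.1, 0, 2.8], "turn": 0},
])

```text
t: 16.05
eef_pos: [0.568, -0.1743, 0.2366]
ee_rot: [3.139, 0.001, -1.344]
force: [-1.1, 0.0, -0.3]
width: 0.052
```

```bash
python3 - <<'E'
from h import *
np.set_printoptions(precision=3,suppress=True)
rel(.574,-.2,.203,283.15)
d,P,Q,o=tilt('wr13'); print(o[(o[:,2]<.24)][::3])
E
```

```text
t 16.05 pos [ 0.568 -0.174  0.237] yaw -76.98 w 0.052 F [-1.1  0.  -0.3] q6 0.2 -> offset [ 2.65 -0.02  3.36] turn -0.13
[[163.      0.047   0.237]
 [175.      0.039   0.237]
 [187.      0.03    0.237]
 [199.      0.022   0.237]
 [211.      0.028   0.19 ]
 [223.      0.023   0.183]
 [235.      0.019   0.175]
 [247.      0.015   0.169]
 [259.      0.012   0.162]
 [271.      0.008   0.157]]
```

It's rolling up as planned (31° now). I'll finish the roll.

Request:
send_rows([
  {"offset": [0.8, 0, 0.8], "turn": 0},
  {"offset": [1.5, 0, 1.6], "turn": 0},
  {"offset": [2.0, 0, 2.2], "turn": 0},
  {"offset": [2.4, 0, 2.8], "turn": 0},
  {"offset": [2.6, 0, 3.1], "turn": 0},
  {"offset": [2.6, 0, 3.2], "turn": 0},
  {"offset": [2.6, 0, 3.2], "turn": 0},
])

```text
t: 16.8
eef_pos: [0.5742, -0.1981, 0.2065]
ee_rot: [3.141, 0.0, -1.342]
force: [-0.3, 0.5, -1.3]
width: 0.0522
```

```bash
python3 - <<'E'
from h import *
np.set_printoptions(precision=3,suppress=True)
rel(.574,-.2,.203,283.15)
d,P,Q,o=tilt('wr14'); print(o[(o[:,2]<.24)][::2])
E
```

```text
t 16.8 pos [ 0.574 -0.198  0.206] yaw -76.87 w 0.0522 F [-0.3  0.5 -1.3] q6 0.24 -> offset [0.18 0.06 0.35] turn -0.02
[[167.      0.05    0.207]
 [175.      0.045   0.207]
 [183.      0.04    0.207]
 [191.      0.035   0.207]
 [199.      0.03    0.207]
 [207.      0.025   0.207]
 [215.      0.02    0.207]
 [223.      0.014   0.207]
 [231.      0.015   0.192]
 [239.      0.015   0.18 ]
 [247.      0.015   0.17 ]
 [255.      0.014   0.161]
 [263.     -0.011   0.203]
 [271.     -0.017   0.203]
 [279.     -0.023   0.203]
 [287.     -0.029   0.203]]
```

The cup is level on the bench and its floor shows empty. Now to release and lift.

Request:
send_rows([
  {"offset": [0, 0, 0], "turn": 0},
  {"offset": [0, 0, 0], "turn": 0},
  {"offset": [0, 0, 0], "turn": 0},
  {"offset": [0, 0, 0], "turn": 0},
  {"offset": [0, 0, 0], "turn": 0},
  {"offset": [0, 0, 0], "turn": 0},
], hand=1)

```text
t: 17.45
eef_pos: [0.5742, -0.1982, 0.2067]
ee_rot: [-3.142, 0.0, -1.342]
force: [-1.0, 0.2, 0.8]
width: 0.087
```

Request:
send_rows([
  {"offset": [0, 0, -2], "turn": 0},
  {"offset": [0, 0, -6], "turn": 0},
  {"offset": [0, 0, -10], "turn": 0},
  {"offset": [2, 4, -14], "turn": 0},
  {"offset": [6, 8, -18], "turn": 0},
  {"offset": [11, 12, -20], "turn": 0},
  {"offset": [16, 14, -20], "turn": 0},
  {"offset": [20, 15, -20], "turn": 0},
])

```text
t: 18.25
eef_pos: [0.478, -0.3935, 0.4057]
ee_rot: [-3.139, -0.002, -1.341]
force: [2.1, -0.1, 0.4]
width: 0.0877
```

```bash
python3 - <<'E'
from h import *
np.set_printoptions(precision=3,suppress=True)
rel(.45,.063,.35,14.4)
t=snap('top','top15'); s=snap('side','side15')
a=cv2.resize(t['frame'][135:255,215:365],(500,400),interpolation=cv2.INTER_CUBIC)
b=cv2.resize(s['frame'][160:300,240:345],(300,400),interpolation=cv2.INTER_CUBIC)
cv2.imwrite('pics/c15.png',np.hstack([a,b]))
E
```

```text
t 18.25 pos [ 0.478 -0.394  0.406] yaw -76.81 w 0.0877 F [ 2.1 -0.1  0.4] q6 0.6 -> offset [-45.1   -7.67   5.5 ] turn -91.21
```

View pics/c15.png

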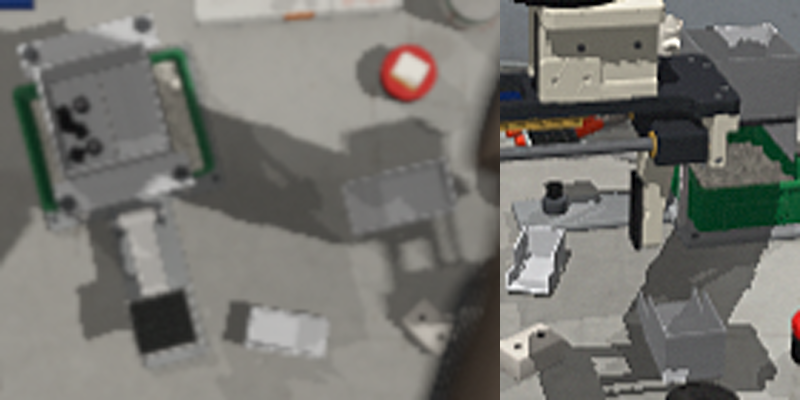

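The top view shows the caps as black spots inside the well (65–95, 100–153 in the crop). The cup stands upright and empty. I'll check the height clusters in the well and move, fingers shut, above the tread.

Request:
send_rows([
  {"offset": [-45.3, -7.1, 0], "turn": -91.2},
  {"offset": [-45.3, -7.1, 0], "turn": -91.2},
  {"offset": [-45.3, -7.1, 0], "turn": -91.2},
  {"offset": [-45.3, -7.1, 0], "turn": -91.2},
  {"offset": [-45.3, -7.1, 0], "turn": -91.2},
  {"offset": [-45.3, -7.1, 0], "turn": -91.2},
  {"offset": [-45.3, -7.1, 0], "turn": -91.2},
  {"offset": [-45.3, -7.1, 0], "turn": -91.2},
], hand=-1, squeeze=20)

```text
t: 19.15
eef_pos: [0.4489, 0.0085, 0.4035]
ee_rot: [-3.141, -0.001, -0.135]
force: [0.8, 0.5, 0.1]
width: 0.0292
```

```bash
python3 - <<'E'
from h import *
np.set_printoptions(precision=3,suppress=True)
rel(.4437,.0627,.292,14.4)
h=np.radians(14.4);Rh=np.array([[np.cos(h),np.sin(h)],[-np.sin(h),np.cos(h)]]);W=np.array([.6277,.11])
d=load('top15');P=cloud(d);H=np.concatenate([(P[...,:2]-W)@Rh.T,P[...,2:]],-1)
g=d['frame'].max(-1)
m=(abs(H[...,0])<.047)&(abs(H[...,1])<.047)&(H[...,2]<.165)&(g<70)
n,l,st,c=cv2.connectedComponentsWithStats(m.astype(np.uint8),connectivity=8)
print(st[1:,4],[H[l==i].mean(0) for i in range(1,n)], 'dark px',m.sum())
ys,xs=np.where(m)
a=d['frame'][150:195,222:267]
cv2.imwrite('pics/c16.png',cv2.resize(a,(600,600),interpolation=cv2.INTER_CUBIC))
Q=P[180:210,310:375]; 
mm=(Q[...,2]>.04)&(Q[...,2]<.05); r=cv2.minAreaRect((Q[mm][:,:2]*1000).astype(np.float32)); print('cup rim',mm.sum(),r,np.median(Q[mm][:,2]))
E
```

```text
t 19.15 pos [0.449 0.009 0.404] yaw -7.75 w 0.0292 F [0.8 0.5 0.1] q6 0.98 -> offset [-1.26 -5.29 11.15] turn -22.15
[78 41] [array([0.005, 0.033, 0.134]), array([-0.025,  0.03 ,  0.131])] dark px 119
cup rim 53 ((574.3018188476562, -207.43051147460938), (51.78510665893555, 114.46504211425781), 12.639351844787598) 0.04389691625837311
```

View pics/c16.png

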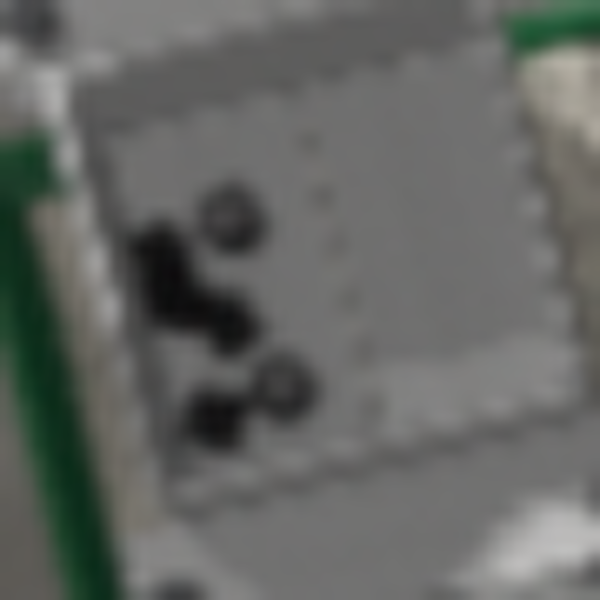

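The enlarged well shows caps at (235,220), (160,250), (180,300), (235,325), (285,385) and (215,420). The 119 dark pixels divided by about 20–22 per cap also gives about six. Now to the pedal.

Request:
send_rows([
  {"offset": [-1.3, -5.3, 2], "turn": -22.1},
  {"offset": [-1.3, -5.3, 5], "turn": -22.1},
  {"offset": [-1.3, -5.3, 8], "turn": -22.1},
  {"offset": [-1.3, -5.3, 10], "turn": -22.1},
  {"offset": [-1.3, -5.3, 11.1], "turn": -22.1},
  {"offset": [-1.3, -5.3, 11.1], "turn": -22.1},
  {"offset": [-1.3, -5.3, 11.1], "turn": -22.1},
])

```text
t: 19.85
eef_pos: [0.4448, 0.061, 0.2929]
ee_rot: [3.141, -0.001, 0.244]
force: [-0.1, 1.4, 0.9]
width: 0.0006
```

```bash
python3 - <<'E'
from h import *
rel(.4437,.0627,.27,14.4)
E
```

```text
t 19.85 pos [0.4448 0.061  0.2929] yaw 13.98 w 0.0006 F [-0.1  1.4  0.9] q6 1.24 -> offset [-0.07 -0.19  2.29] turn -0.42
```

Request:
send_rows([
  {"offset": [-0.1, -0.2, 1.2], "turn": 0},
  {"offset": [-0.1, -0.2, 2.0], "turn": 0},
  {"offset": [-0.1, -0.2, 2.4], "turn": 0},
  {"offset": [-0.1, -0.2, 2.8], "turn": 0},
  {"offset": [-0.1, -0.2, 3.2], "turn": 0},
  {"offset": [-0.1, -0.2, 3.6], "turn": 0},
  {"offset": [-0.1, -0.2, 3.8], "turn": 0},
  {"offset": [-0.1, -0.2, 3.8], "turn": 0},
])

```text
t: 20.65
eef_pos: [0.4426, 0.0623, 0.2541]
ee_rot: [3.141, 0.001, 0.244]
force: [-4.6, -0.3, 6.9]
width: 0.0007
```

Request:
send_rows([
  {"offset": [0, 0, 0.1], "turn": 0},
  {"offset": [0, 0, 0.2], "turn": 0},
  {"offset": [0, 0, 0.3], "turn": 0},
  {"offset": [0, 0, 0.3], "turn": 0},
])

```text
t: 21.05
eef_pos: [0.4425, 0.0623, 0.2512]
ee_rot: [3.141, 0.001, 0.244]
force: [-5.3, -0.7, 6.9]
width: 0.0011
```

Request:
send_rows([
  {"offset": [0, 0, 0.1], "turn": 0},
  {"offset": [0, 0, 0.2], "turn": 0},
  {"offset": [0, 0, 0.2], "turn": 0},
])

```text
t: 21.35
eef_pos: [0.4425, 0.0623, 0.2492]
ee_rot: [3.141, 0.001, 0.244]
force: [-5.7, -0.6, 8.2]
width: 0.0006
```

Request:
send_rows([
  {"offset": [0, 0, 0.1], "turn": 0},
  {"offset": [0, 0, 0.2], "turn": 0},
  {"offset": [0, 0, 0.2], "turn": 0},
])

```text
t: 21.65
eef_pos: [0.4425, 0.0623, 0.2472]
ee_rot: [3.141, 0.001, 0.244]
force: [-5.2, -0.9, 7.3]
width: 0.0002
```

Request:
send_rows([
  {"offset": [0, 0, 0.1], "turn": 0},
  {"offset": [0, 0, 0.15], "turn": 0},
  {"offset": [0, 0, 0.15], "turn": 0},
])

```text
t: 21.95
eef_pos: [0.4426, 0.0623, 0.2459]
ee_rot: [3.141, 0.001, 0.244]
force: [-5.7, -0.2, 7.9]
width: 0.0005
```

Request:
send_rows([
  {"offset": [0, 0, 0.1], "turn": 0},
  {"offset": [0, 0, 0.15], "turn": 0},
  {"offset": [0, 0, 0.15], "turn": 0},
])

```text
t: 22.25
eef_pos: [0.4426, 0.0623, 0.2444]
ee_rot: [3.141, 0.001, 0.244]
force: [-5.2, -2.0, 7.3]
width: 0.0002
```

Request:
send_rows([
  {"offset": [0, 0, 0.1], "turn": 0},
  {"offset": [0, 0, 0.15], "turn": 0},
  {"offset": [0, 0, 0.15], "turn": 0},
])

```text
t: 22.55
eef_pos: [0.4426, 0.0623, 0.2429]
ee_rot: [3.141, 0.001, 0.244]
force: [-5.0, -0.6, 8.4]
width: 0.0007
```

Request:
send_rows([
  {"offset": [0, 0, 0.1], "turn": 0},
  {"offset": [0, 0, 0.15], "turn": 0},
  {"offset": [0, 0, 0.15], "turn": 0},
])

```text
t: 22.85
eef_pos: [0.4426, 0.0623, 0.2414]
ee_rot: [3.141, 0.001, 0.244]
force: [-4.4, -1.4, 8.6]
width: 0.0002
```

Request:
send_rows([
  {"offset": [0, 0, 0.1], "turn": 0},
  {"offset": [0, 0, 0.15], "turn": 0},
  {"offset": [0, 0, 0.15], "turn": 0},
])

```text
t: 23.15
eef_pos: [0.4426, 0.0623, 0.2399]
ee_rot: [3.141, 0.001, 0.244]
force: [-4.6, -1.8, 8.2]
width: 0.0004
```

Request:
send_rows([
  {"offset": [0, 0, 0.1], "turn": 0},
  {"offset": [0, 0, 0.15], "turn": 0},
  {"offset": [0, 0, 0.15], "turn": 0},
])

```text
t: 23.45
eef_pos: [0.4427, 0.0623, 0.2385]
ee_rot: [3.141, 0.001, 0.244]
force: [-5.4, -0.8, 8.8]
width: 0.0006
```

Request:
send_rows([
  {"offset": [0, 0, 0.1], "turn": 0},
  {"offset": [0, 0, 0.15], "turn": 0},
  {"offset": [0, 0, 0.15], "turn": 0},
])

```text
t: 23.75
eef_pos: [0.4428, 0.0624, 0.237]
ee_rot: [3.141, 0.001, 0.244]
force: [-5.1, -0.9, 9.0]
width: 0.0005
```

Request:
send_rows([
  {"offset": [0, 0, 0.1], "turn": 0},
  {"offset": [0, 0, 0.15], "turn": 0},
  {"offset": [0, 0, 0.15], "turn": 0},
])

```text
t: 24.05
eef_pos: [0.4428, 0.0624, 0.2355]
ee_rot: [3.141, 0.0, 0.244]
force: [-4.3, -1.4, 8.7]
width: 0.0003
```

Request:
send_rows([
  {"offset": [0, 0, 0.1], "turn": 0},
  {"offset": [0, 0, 0.15], "turn": 0},
  {"offset": [0, 0, 0.15], "turn": 0},
])

```text
t: 24.35
eef_pos: [0.4429, 0.0624, 0.2343]
ee_rot: [3.141, 0.0, 0.244]
force: [-4.6, -0.9, 11.1]
width: 0.0001
```

Force is starting to climb, so I'll use 0.5 mm steps.

Request:
send_rows([
  {"offset": [0, 0, 0.05], "turn": 0},
  {"offset": [0, 0, 0.05], "turn": 0},
])

```text
t: 24.55
eef_pos: [0.4429, 0.0624, 0.234]
ee_rot: [3.141, 0.0, 0.245]
force: [-6.0, -1.1, 14.9]
width: 0.0004
```

Request:
send_rows([
  {"offset": [0, 0, 0.05], "turn": 0},
  {"offset": [0, 0, 0.05], "turn": 0},
])

```text
t: 24.75
eef_pos: [0.4429, 0.0624, 0.2338]
ee_rot: [3.141, -0.0, 0.245]
force: [-8.0, -1.2, 19.9]
width: 0.0005
```

Request:
send_rows([
  {"offset": [0, 0, 0.03], "turn": 0},
  {"offset": [0, 0, 0.03], "turn": 0},
  {"offset": [0, 0, 0.03], "turn": 0},
  {"offset": [0, 0, 0.03], "turn": 0},
  {"offset": [0, 0, 0.03], "turn": 0},
  {"offset": [0, 0, 0.03], "turn": 0},
])

```text
t: 25.35
eef_pos: [0.4429, 0.0624, 0.2337]
ee_rot: [3.141, -0.0, 0.245]
force: [-9.0, -1.3, 22.0]
width: 0.0005
```

Request:
send_rows([
  {"offset": [0, 0, 0], "turn": 0},
  {"offset": [0, 0, 0], "turn": 0},
  {"offset": [0, 0, 0], "turn": 0},
  {"offset": [0, 0, 0], "turn": 0},
  {"offset": [0, 0, 0], "turn": 0},
  {"offset": [0, 0, 0], "turn": 0},
  {"offset": [0, 0, 0], "turn": 0},
  {"offset": [0, 0, 0], "turn": 0},
])

```text
t: 26.15
eef_pos: [0.4429, 0.0624, 0.2337]
ee_rot: [3.141, -0.0, 0.245]
force: [-8.7, -1.9, 21.4]
width: 0.0002
```

```bash
python3 - <<'E'
from h import *
rel(.4437,.0627,.234,14.4)
t=snap('top','top20'); s=snap('side','side20')
h=np.radians(14.4);Rh=np.array([[np.cos(h),np.sin(h)],[-np.sin(h),np.cos(h)]]);W=np.array([.6277,.11])
H=cloud(t);H[...,:2]=(H[...,:2]-W)@Rh.T
m=(abs(H[...,0])<.044)&(abs(H[...,1])<.044); g=t['frame'].max(-1)
print('inside well px',m.sum(),'z pct',np.nanpercentile(H[m][:,2],[5,25,50,75,95,99]),'dark high',(m&(g<70)&(H[...,2]>.08)).sum())
b=cv2.resize(s['frame'][160:250,265:365],(500,450),interpolation=cv2.INTER_CUBIC)
a=cv2.resize(t['frame'][145:200,220:275],(300,450),interpolation=cv2.INTER_CUBIC)
cv2.imwrite('pics/c20.png',np.hstack([b,a]))
E
```

```text
t 26.15 pos [0.4429 0.0624 0.2337] yaw 14.02 w 0.0002 F [-8.7 -1.9 21.4] q6 1.23 -> offset [ 0.08 -0.01 -0.03] turn -0.38
inside well px 594 z pct [0.02794899 0.03563004 0.04155401 0.0490974  0.11370444 0.11787152] dark high 1
```

Held for over 1 s at about 22 N vertical, with the leaves open and no cap left high in the well. Now to let the pedal spring back.

Request:
send_rows([
  {"offset": [0, 0, -0.6], "turn": 0},
  {"offset": [0, 0, -1.4], "turn": 0},
  {"offset": [0, 0, -2.2], "turn": 0},
  {"offset": [0, 0, -3.0], "turn": 0},
  {"offset": [0, 0, -4.0], "turn": 0},
  {"offset": [0, 0, -6], "turn": 0},
  {"offset": [0, 0, -10], "turn": 0},
  {"offset": [0, 0, -14], "turn": 0},
])

```text
t: 27.05
eef_pos: [0.4426, 0.0625, 0.3735]
ee_rot: [3.141, 0.002, 0.244]
force: [1.3, 0.5, -0.6]
width: 0.0002
```

Request:
send_rows([
  {"offset": [0, 5, -4], "turn": 0},
  {"offset": [0, 10, -6], "turn": 0},
  {"offset": [0, 15, -6], "turn": 0},
  {"offset": [0, 20, -6], "turn": 0},
  {"offset": [0, 25, -6], "turn": 0},
  {"offset": [0, 30, -6], "turn": 0},
  {"offset": [0, 33, -6], "turn": 0},
  {"offset": [0, 33, -6], "turn": 0},
])

```text
t: 27.85
eef_pos: [0.5233, -0.262, 0.4312]
ee_rot: [-3.141, 0.002, 0.24]
force: [0.7, 1.5, -1.6]
width: 0.0002
```

```bash
python3 - <<'E'
from h import *
np.set_printoptions(precision=4,suppress=True)
rel(.4437,.0627,.234,14.4)
t=snap('top','top21'); s=snap('side','side21')
h=np.radians(14.4);Rh=np.array([[np.cos(h),np.sin(h)],[-np.sin(h),np.cos(h)]]);W=np.array([.6277,.11])
P=cloud(t);H=P.copy();H[...,:2]=(H[...,:2]-W)@Rh.T; g=t['frame'].max(-1)
m=(abs(H[...,0])<.044)&(abs(H[...,1])<.044)
print('well z',np.nanpercentile(H[m][:,2],[5,50,95]),'dark',(m&(g<70)).sum())
tr=(abs(H[...,0]+.19)<.02)&(abs(H[...,1])<.02)&(H[...,2]>.03); print('tread z',np.median(H[tr][:,2]))
b=cv2.resize(s['frame'][170:250,280:370],(500,450),interpolation=cv2.INTER_CUBIC)
a=cv2.resize(t['frame'][140:250,215:365],(300,450),interpolation=cv2.INTER_CUBIC)
cv2.imwrite('pics/c21.png',np.hstack([b,a]))
S=cloud(s);S[...,:2]=(S[...,:2]-W)@Rh.T; gs=s['frame'].max(-1)
mm=(abs(S[...,0])<.08)&(abs(S[...,1])<.09)&(S[...,2]>.03)&(S[...,2]<.07)&(gs<60)
n,l,st,c=cv2.connectedComponentsWithStats(mm.astype(np.uint8)); print([(st[i,4],S[l==i].mean(0)) for i in range(1,n) if st[i,4]>5])
E
```

```text
t 27.85 pos [ 0.5233 -0.262   0.4312] yaw 13.72 w 0.0002 F [ 0.7  1.5 -1.6] q6 1.94 -> offset [  0.01 -33.42  19.73] turn -0.68
well z [0.1151 0.1188 0.1226] dark 0
tread z 0.09314268881893883
[(np.int32(11), array([-0.0408,  0.0814,  0.0576])), (np.int32(171), array([0.0418, 0.0471, 0.0477])), (np.int32(21), array([-0.0782, -0.0195,  0.0488])), (np.int32(19), array([ 0.0062, -0.0117,  0.0479])), (np.int32(296), array([-0.0262, -0.0747,  0.0468]))]
```

View pics/c21.png

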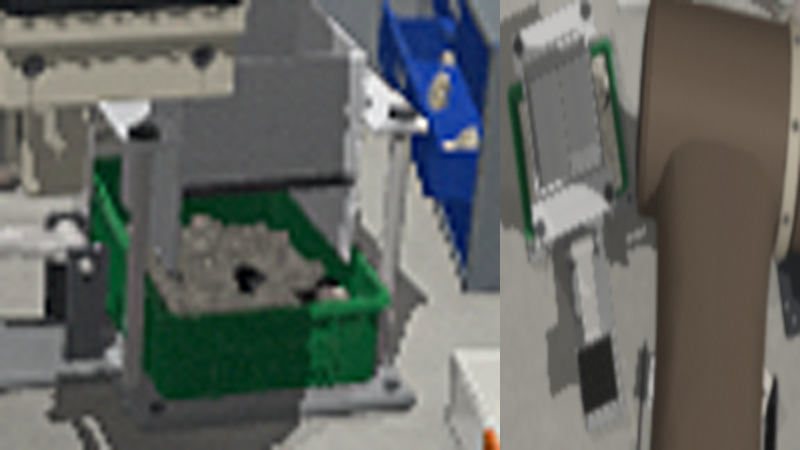

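The view shows the pedal up (tread at z 0.093), the well empty and shut, and caps in the bin at (240,280) and (320,290). The other caps are hidden by the bin wall. I'll clear the arm away and check by numbers for strays against the first pictures.

Request:
send_rows([
  {"offset": [-5, 4, 0], "turn": 0},
  {"offset": [-10, 8, 0], "turn": 0},
  {"offset": [-15, 13, 0], "turn": 0},
  {"offset": [-19, 18, 0], "turn": 0},
  {"offset": [-23, 23, 0], "turn": 0},
  {"offset": [-26, 26, 0], "turn": 0},
  {"offset": [-28, 28, 0], "turn": 0},
  {"offset": [-28, 28, 0], "turn": 0},
])

```text
t: 28.75
eef_pos: [0.3184, -0.5973, 0.433]
ee_rot: [3.141, -0.001, 0.246]
force: [1.8, -0.6, 0.5]
width: 0.0006
```

```bash
python3 - <<'E'
from h import *
np.set_printoptions(precision=3,suppress=True)
rel(.3,-.6,.4,14.4)
h=np.radians(14.4);Rh=np.array([[np.cos(h),np.sin(h)],[-np.sin(h),np.cos(h)]]);W=np.array([.6277,.11])
for n in ['top','side']:
    t=snap(n,n+'22'); A=cloud(load(n+'0')); B=cloud(t)
    dz=B[...,2]-A[...,2]; ok=(abs(dz)>.006)&(B[...,0]>.3)&(B[...,0]<.95)&(abs(B[...,1])<.5)&(B[...,2]<.2)&(B[...,2]>-.01)
    k,l,st,c=cv2.connectedComponentsWithStats(ok.astype(np.uint8))
    for i in range(1,k):
        if st[i,4]>=7: q=l==i; print(n,st[i,4],c[i],'world',np.median(B[q],0),'hop',Rh@(np.median(B[q],0)[:2]-W),'dz',np.median(dz[q]),'grey',np.median(t['frame'][q].max(-1)))
    if n=='top':
        Q=B[170:215,310:385]; mm=(Q[...,2]>.041)&(Q[...,2]<.049)&(Q[...,0]>.53); r=cv2.minAreaRect((Q[mm][:,:2]*1000).astype(np.float32)); print('cup rim',mm.sum(),r,np.std(Q[mm][:,2]))
        H=B.copy();H[...,:2]=(H[...,:2]-W)@Rh.T
        gr=(t['frame'][...,1].astype(int)-t['frame'][...,2]>30)&(abs(H[...,0])<.1)&(abs(H[...,1])<.12)&(H[...,2]>.06)&(H[...,2]<.095); print('bin rim px',gr.sum(),'y range',np.percentile(H[gr][:,1],[1,99]),'x',np.percentile(H[gr][:,0],[1,99]))
E
```

```text
t 28.75 pos [ 0.318 -0.597  0.433] yaw 14.09 w 0.0006 F [ 1.8 -0.6  0.5] q6 2.61 -> offset [-1.85 -0.19  3.3 ] turn -0.31
top 7 [264.286 126.286] world [ 0.796  0.064 -0.006] hop [ 0.152 -0.087] dz -0.006217518415055245 grey 155.0
top 7 [276.    126.714] world [0.782 0.026 0.036] hop [ 0.128 -0.12 ] dz -0.006141402289745912 grey 190.0
top 9 [387.444 136.667] world [ 0.756 -0.345 -0.002] hop [ 0.011 -0.472] dz -0.006340171677698292 grey 154.0
top 7 [365.143 140.571] world [ 0.743 -0.271 -0.003] hop [ 0.017 -0.398] dz -0.006891715492873818 grey 137.0
top 8 [413.625 152.875] world [ 0.701 -0.428  0.002] hop [-0.063 -0.539] dz 0.006787894727649402 grey 133.5
top 11 [402.455 159.364] world [ 0.679 -0.392 -0.005] hop [-0.075 -0.499] dz -0.006665487940062054 grey 151.0
top 8 [414.75  174.375] world [ 0.629 -0.433 -0.   ] hop [-0.133 -0.526] dz 0.006233781852638787 grey 149.0
top 148 [347.351 188.547] world [ 0.585 -0.212  0.003] hop [-0.121 -0.302] dz -0.010098974045950393 grey 140.5
top 8 [185.5 184.5] world [0.599 0.328 0.001] hop [0.026 0.218] dz 0.00774174416442619 grey 157.0
top 21 [34
[... 2487 characters left out ...]
62, -217.28819274902344), (51.76611328125, 131.5692596435547), 12.814146041870117) 0.0020008668364991885
bin rim px 114 y range [-0.082  0.084] x [-0.061  0.059]
side 14 [324.429 218.857] world [0.638 0.103 0.047] hop [ 0.008 -0.01 ] dz 0.008913359843646051 grey 53.5
side 53 [300.151 265.717] world [ 0.561 -0.118  0.015] hop [-0.121 -0.204] dz 0.013329651653203878 grey 115.0
side 10 [288.3 265.1] world [ 0.53  -0.125  0.024] hop [-0.153 -0.203] dz 0.022273894060349242 grey 102.0
side 10 [311.4 264.4] world [ 0.586 -0.148  0.044] hop [-0.104 -0.24 ] dz 0.04255569278524962 grey 146.0
side 354 [308.492 284.607] world [ 0.578 -0.21   0.022] hop [-0.128 -0.297] dz -0.008395556800571802 grey 153.0
```

No strays: the only changes on the bench are the cup's small shift and a black cap inside the bin. The bin is centred under the well. Handing in.

```bash
python3 -c "
from station import *
print(get_state()['t'], job_done())"
```

```text
the job is handed in; nothing more can be done
28.85 None
```

I handed the job in at 28.9 s. All steps were carried out and the checks I could make passed, but I did not see all six caps in the bin at once.

**What I did**
- **Pour:** The tool only turns about its own vertical axis. So I held the larger cup near its rear over the well and lowered the squeeze to 3–4 N. The cup pivoted nose-down between the pads, and a short shake and a push of the lip on the far inner wall took it to about 74°.
- **Cup:** I rolled it upright off its lip, let go, and left it standing empty close to where it started.
- **Pedal:** I pressed it with shut fingers about 38 mm down to its stop. It held still for over 1 s at about 22 N vertical (about 24 N in all), then sprang back.

**Last checks**
- **Well:** About six caps lay in it before the pedal was pressed (five or six dark shapes, area of about 5.7 caps). Afterwards it was empty and shut.
- **Pedal:** The tread is back up at z 0.093 m (nominal 0.094).
- **Bin:** It is centred under the well to within about 1 mm.
- **Bench:** Comparing heights with the first pictures showed no stray caps. No bystander has shifted noticeably.

**What is less certain**
- Only two caps were clearly visible in the bin. The others are hidden by its wall and the well, so the full six rests on the empty well and the lack of strays.
- I could not get a clean fit of the cup's rim in the last top view. That it is upright rests on the level wrist reading just before release and the pictures after it.

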